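# Clamp the bar that matches the next bangle

### The job

Set up the jeweller's next job: look which metal the bangle in the red-framed pocket of the sample board is made of, and lay the bar of that same metal flat on the bed of the green sliding clamp, lengthwise between the two stops (draw the sliding stop back first if the gap is too short). Then slide the stop up by its orange tab and press it home with a firm push of about 15 N kept up for a second, so that the bar is held end to end without a gap, straight and within about a centimetre of the bed's middle line; more than 45 N would bruise the soft bar. Let go, and leave the other bars, the bangles, the mallet and the dish where they are.

Things in the scene. Friction and masses are not known exactly. Their poses are not given: they have to be found in the camera images.
- clamp: fixed filing clamp: green bed 64 mm wide (local x) and 250 mm long (local y), origin at the centre of its underside on the bench, bed top flat at local z = 25 mm, sides open above the bed; low bolted feet reach to local x = +-62 mm at the two ends. The fixed stop stands at the -y end, the sliding stop at the +y end; a bar is held end to end between them, its length along local y
- fixed_stop: dark steel stop block on the bed, 56 mm wide, 18 mm long, 16 mm high above the bed; origin at the foot of its working face (on the bed top, at local y = -105 mm of the clamp), which looks along the clamp's +y
- stop_travel (a joint): travel of the sliding stop in m, 0 to 0.080: at 0 it is fully drawn back and the clear gap between the two stop faces is 150 mm; the gap shrinks by the travel as it slides along the clamp's -y towards the fixed stop. It drags with a few newtons and stays where it is left
- stop: sliding stop: low steel carriage 56 mm wide, 70 mm long, 16 mm high with a bright front and an orange grip tab; origin at the foot of its working face, on the bed top; the face looks along the clamp's -y
- stop_tab (a point): centre of the top of the orange upright grip tab of the sliding stop: 34 mm wide (clamp x), 16 mm thick (clamp y), its top 65.5 mm above the bed top, rising 49 mm above the stop's flat 16 mm high carriage. The tab's centre is 50 mm behind the working face. It can be pinched from above across its thickness
- board: fixed light wood sample board 95 x 280 x 12 mm with three blue round felt pockets in a row along its local y, 90 mm apart; origin at the centre of its underside
- next_job (a point): centre of the pocket that has a red square frame around it (top of the board): the bangle lying here tells the metal of the next job
- mat: fixed black rubber mat 160 x 250 x 4 mm on which the three bars lie; origin at the centre of its underside
- mallet: loose wooden mallet, 250 mm long, lying on the bench along its local y; origin on the bench below the handle, bystander
- dish: loose white plaster dish, 120 mm wide, 32 mm high; origin at the centre of its underside, bystander
- bar_copper: loose copper bar (reddish), rectangular, 26 mm wide, 22 mm high, rough-sawn to a length between 90 and 115 mm (not measured), 0.3 to 0.7 kg; origin at the centre of its underside, x along its length, z up
- bar_copper_mid (a point): centre of the copper bar, 11 mm above its underside
- bangle_copper: loose copper sample bangle (reddish), ring of 66 mm outer and 48 mm inner diameter, 16 mm high, lying flat in one of the board's pockets; origin at the centre of its underside
- bar_brass: loose brass bar (yellow), rectangular, 26 mm wide, 22 mm high, rough-sawn to a length between 90 and 115 mm (not measured), 0.3 to 0.7 kg; origin at the centre of its underside, x along its length, z up
- bar_brass_mid (a point): centre of the brass bar, 11 mm above its underside
- bangle_brass: loose brass sample bangle (yellow), ring of 66 mm outer and 48 mm inner diameter, 16 mm high, lying flat in one of the board's pockets; origin at the centre of its underside
- bar_steel: loose steel bar (silver-grey), rectangular, 26 mm wide, 22 mm high, rough-sawn to a length between 90 and 115 mm (not measured), 0.3 to 0.7 kg; origin at the centre of its underside, x along its length, z up
- bar_steel_mid (a point): centre of the steel bar, 11 mm above its underside
- bangle_steel: loose steel sample bangle (silver-grey), ring of 66 mm outer and 48 mm inner diameter, 16 mm high, lying flat in one of the board's pockets; origin at the centre of its underside
Not all that is in view belongs to the job. Leave any purple or turquoise look-alike of the bar_copper alone. What is shaped like the bar_brass but black is not meant.

How it is judged:
By the outcome, as a careful person would: the job done as asked, in the order asked, and still so for the second after the job is handed in, with the robot touching nothing.
It also fails if it takes over 64 s, if anything falls off the work surface, if the arm or the gripper's body presses on something with over 40 N, if the wrist force passes 120 N, or if a joint passes its speed limit or range.

### The arm

A 6-joint arm with a two-finger parallel gripper is mounted at the origin on the work surface. World frame = base frame: x ahead of the robot, y to its left, z up, the work surface at z = 0. Lengths are in m, angles in degrees, forces in N, time in s.
With the tool pointing down it reaches from about 0.25 to 0.725 m from the base axis. Payload 9.7 kg.
Tool frame: the origin (TCP) lies midway between the tips of the shut fingers; the grasp point (between the pads) lies 19 mm behind it; z points along the fingers, y is the line along which they close (so a half turn about z gives the same grasp; the last joint's range is limited). The gripper opens to 85 mm and grips with 20 to 120 N. Pads are 22 mm wide; open, the fingers measure 114 mm over their backs; the gripper's body (76 mm by 85 mm) begins 54 mm behind the grasp point. The pads swing forward as they close: fully open they stand 13 mm farther back than shut.
Start: joints at [-76.031, 4.979, 10.078, 95.1, 0, 90], TCP at [0.133, -0.534, 0.231] pointing down, gripper open.
Joint ranges: [-179.16, 179.16], [-48.56, 103.87], [-65.8, 70.77], [-126.05, 130.52], [-82.76, 87.17], [-180, 180]. Speed limits (degrees/s): [127.2, 127.2, 147.25, 180, 180, 180].

### API

Orientations are given as [roll, pitch, yaw] about the fixed x, y, z axes, in that order (R = Rz(yaw) Ry(pitch) Rx(roll)).
In Python, from workcell import readout, imaging, bot, spotter gives the robot as it stands.
- The arm moves only by the shell command python3 -m jog 'ROWS' [FORCE]. ROWS is JSON, a list of rows, each an object with "rotation": the turn, a rotation vector about the world's x, y, z in degrees, a list of three; "translation": the shift along the world's x, y, z in mm, a list of three; "grip": the finger opening in mm, from 0 to 85.4. In form: [{"rotation": [wx, wy, wz], "translation": [dx, dy, dz], "grip": grip}, ...]. A call has 1 to 20 rows; each row is the pose to reach, as a shift and turn from the pose commanded when the call began; what a row does not reach only later rows make up. A row lasts 1/10 s, in which the tool goes at most 50 mm and 8.59 degrees, less where a joint would pass 70% of its speed; a pose out of reach is approached as far as the arm can. A call with a gripper value outside its range is refused whole. The fingers move at their own pace and stop on an object; FORCE is the grip in N (left out, the last holds). Time passes only in rows, so rows that repeat a pose let the fingers close. It gives the time, the measured TCP pose, the force, the opening and the grip force at its end, in the units of the state.
- readout.get_obs(): the state, without advancing time (a new reading comes with each control period).
- imaging.camera(name): name is "scene" or "top" or "wrist"; returns (picture, depth): 384x512x3 uint8, red, green, blue; 384x512 float32, m along the optical axis (not along the pixel's ray), 0 where there is no reading.
- imaging.camera_info(name): a dict with "vertical_fov" (degrees; the focal length in pixels is half the picture's height over the tangent of half this angle, whatever the lens; pixels are square), "cx", "cy" (the principal point, pixels), "k1" (the pictures are not rectified: a ray, as slopes to the right and down, at radius r is drawn at 1 + k1 r^2 times it, then the intrinsics apply), "extrinsics" (4x4, takes a point from camera to world coordinates); the wrist camera has in their place "tool_from_camera" (4x4, takes a point from camera to tool coordinates, whose origin is the TCP and whose axes are the flange's). Camera axes: x right, y down, z forward; pixel columns grow to the right and rows downward; lengths in m; the calibration is good to about 2 mm. A picture is of the moment at which its call begins: read the wrist's pose just before it. camera_info takes no time and is no camera call.
- bot.job_done(): hands the job in; it is judged then, once.
Trained networks look in the newest picture that a camera, given by its name, has taken for a name from the list of things; names that differ only in an ending like _2 or _b are one class to them, and where a whole thing is asked for, a point or a joint stands for the part that bears it (a point fixed in the world has none). Each returns a list of dicts, best first, with "confidence" (0 to 1); they miss things now and then, are a little off and sometimes report something else, mostly with a low value. They report only what shows in the picture. A call takes as long as a camera call. They do not tell look-alikes from the thing itself.
- spotter.spot_in(camera, target): "box" ([centre column, centre row, width, height] in pixels, round what is visible of it).
- spotter.mark_of(camera, target): "uv" ([column, row] in pixels: a listed point, or the origin of a listed thing).
The state is a dict: "time": time; "q": joint angles; "qd": joint speeds; "joint_efforts": joint torques, N m; "ee_pos": TCP position; "tcp_rot": TCP orientation; "wrist_force": force on the tool from outside, world axes, zero at the start; "torque": the same for the moment, N m; "opening": finger opening in m; "grasp_force": force on a finger pad.
Only numpy, scipy, OpenCV 4.12 (cv2) and the standard library are available. Lean on these libraries where they do the work, as an engineer would, in place of code of your own. Each camera call takes 0.05 s, during which the arm holds its last target. There are 200 camera calls.

## Working session

There is one attempt and no reset: what is moved stays moved. The work goes in short steps, Python scripts to look and compute and a shell command to move; the robot and the scene stay as the last step left them, time stands still between calls to the robot, and variables do not carry over. Pictures are saved under pics/ and viewed, at most 10 in all, crops included, and the job is handed in when it is done.

```bash
mkdir -p pics; ls; cat > h.py <<'E'
import numpy as np, cv2
from workcell import readout, imaging, bot, spotter
from scipy.spatial.transform import Rotation as R
def ext(name):
    i=imaging.camera_info(name)
    if 'extrinsics' in i: return i,np.array(i['extrinsics'])
    o=readout.get_obs(); T=np.eye(4); T[:3,:3]=R.from_euler('xyz',o['tcp_rot'],degrees=True).as_matrix(); T[:3,3]=o['ee_pos']
    return i,T@np.array(i['tool_from_camera'])
def slopes(i,uv,shape=(384,512)):
    f=shape[0]/2/np.tan(np.radians(i['vertical_fov'])/2)
    d=(np.atleast_2d(uv).astype(float)-[i['cx'],i['cy']])/f; s=d.copy()
    for _ in range(20): s=d/(1+i['k1']*(s**2).sum(1,keepdims=True))
    return s
def on_plane(iT,uv,z):
    i,T=iT; s=slopes(i,uv); r=np.c_[s,np.ones(len(s))]@T[:3,:3].T
    return T[:3,3]+r*((z-T[2,3])/r[:,2:3])
def deproj(iT,uv,d):
    i,T=iT; s=slopes(i,uv); d=np.asarray(d,float).reshape(-1,1)
    return np.c_[s*d,d]@T[:3,:3].T+T[:3,3]
def snap(name,save=None):
    iT=ext(name); p,d=imaging.camera(name)
    if save: cv2.imwrite('pics/'+save,cv2.cvtColor(p,cv2.COLOR_RGB2BGR))
    return iT,p,d
E
python3 - <<'E'
from h import *
o=readout.get_obs(); print(o['ee_pos'],o['tcp_rot'],o['time'],o['wrist_force'],o['opening'])
a=snap('top');b=snap('scene')
im=np.hstack([a[1],b[1]])
for n,s in (('top',a),('scene',b)):
    cv2.imwrite(f'pics/{n}0.png',cv2.cvtColor(s[1],cv2.COLOR_RGB2BGR)); np.save(n+'_d.npy',s[2])
    print(n,s[0][1].round(3).tolist(),s[0][0]['k1'])
    for t in ['clamp','fixed_stop','stop','stop_tab','board','next_job','mat','bar_copper','bar_brass','bar_steel','bar_copper_mid','bar_brass_mid','bar_steel_mid','bangle_copper','bangle_brass','bangle_steel','mallet','dish']:
        r=spotter.mark_of(n,t)
        print(t,[(np.round(k['uv']).tolist(),round(k['confidence'],2)) for k in r[:3]],on_plane(s[0],[r[0]['uv']],0.02).round(3).tolist() if r else '')
print(readout.get_obs()['time'])
E
```

```text
pics
[ 0.1326922  -0.53351978  0.23056913] [-1.79922900e+02  8.91059027e-04  1.39683165e+01] 0.0 [-1.02815499 -0.10659284  0.48161434] 0.08511945018431762
top [[0.001, -0.998, 0.066, 0.475], [-1.0, -0.001, -0.009, 0.06], [0.009, -0.066, -0.998, 1.019], [0.0, 0.0, 0.0, 1.0]] -0.04086647990945771
clamp [([356.0, 210.0], 0.73), ([398.0, 146.0], 0.72)] [[0.502, -0.223, 0.02]]
fixed_stop [([391.0, 213.0], 0.61), ([120.0, 189.0], 0.29)] [[0.491, -0.324, 0.02]]
stop [([345.0, 205.0], 0.82)] [[0.514, -0.194, 0.02]]
stop_tab [([334.0, 203.0], 0.7)] [[0.522, -0.161, 0.02]]
board [([280.0, 119.0], 0.64), ([334.0, 200.0], 0.35)] [[0.762, -0.009, 0.02]]
next_job [([246.0, 114.0], 0.57)] [[0.777, 0.088, 0.02]]
mat [([211.0, 208.0], 0.95)] [[0.506, 0.185, 0.02]]
bar_copper [([214.0, 209.0], 0.85), ([201.0, 139.0], 0.79), ([218.0, 273.0], 0.59)] [[0.502, 0.177, 0.02]]
bar_brass [([282.0, 262.0], 0.8), ([240.0, 212.0], 0.61), ([347.0, 252.0], 0.56)] [[0.355, -0.015, 0.02]]
bar_steel [([186.0, 204.0], 0.91)] [[0.517, 0.257, 0.02]]
bar_copper_mid [([199.0, 136.0], 0.92), ([214.0, 210.0], 0.87), ([222.0
[... 1430 characters left out ...]
.112, 0.02]]
bar_steel [([321.0, 223.0], 0.57), ([273.0, 205.0], 0.21)] [[0.53, 0.269, 0.02]]
bar_copper_mid [([278.0, 260.0], 0.97), ([297.0, 214.0], 0.87), ([312.0, 177.0], 0.57)] [[0.721, 0.227, 0.02]]
bar_brass_mid [([266.0, 168.0], 0.75), ([276.0, 200.0], 0.67), ([217.0, 157.0], 0.6)] [[0.343, -0.006, 0.02]]
bar_steel_mid [([321.0, 221.0], 0.69)] [[0.522, 0.265, 0.02]]
bangle_copper [([165.0, 230.0], 0.62)] [[0.77, -0.098, 0.02]]
bangle_brass [([220.0, 257.0], 0.74), ([299.0, 212.0], 0.39)] [[0.783, 0.093, 0.02]]
bangle_steel [([188.0, 243.0], 0.53), ([164.0, 231.0], 0.35), ([297.0, 211.0], 0.3)] [[0.782, -0.009, 0.02]]
mallet [([375.0, 258.0], 0.88)] [[0.594, 0.444, 0.02]]
dish [] 
1.9
```

```bash
python3 - <<'E'
import cv2
a=cv2.imread('pics/top0.png')[80:300,100:430]; cv2.imwrite('pics/top0c.png',cv2.resize(a,None,fx=2.4,fy=2.4,interpolation=cv2.INTER_CUBIC))
E
```

```text
(no output)
```

View pics/top0c.png

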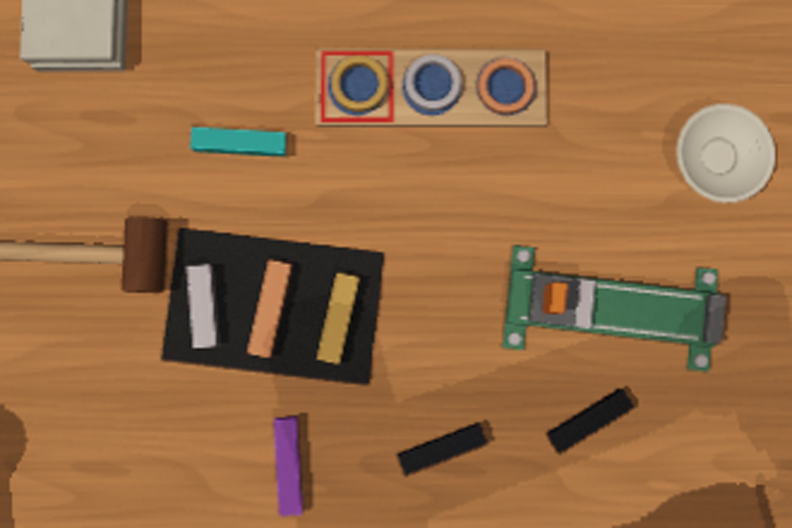

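View pics/scene0.png

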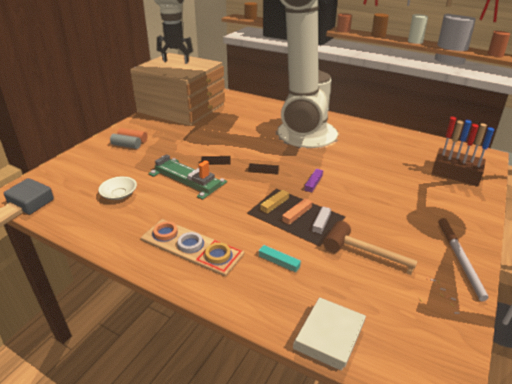

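The red frame (crop 358,85; top image about 249,115) holds the yellow brass bangle. The brass bar is the right-hand one on the black mat (top image about 241,212). The clamp is at about (356,210), with its orange-tabbed stop on the +y side. I'll check the wrist camera mount, then fly over the clamp.

```bash
python3 -c "
from h import *
i=imaging.camera_info('wrist');print(i)"; python3 -m jog '[{"rotation":[0,0,-20],"translation":[267,313,80],"grip":85},{"rotation":[0,0,-20],"translation":[267,313,80],"grip":85},{"rotation":[0,0,-20],"translation":[267,313,80],"grip":85},{"rotation":[0,0,-20],"translation":[267,313,80],"grip":85},{"rotation":[0,0,-20],"translation":[267,313,80],"grip":85},{"rotation":[0,0,-20],"translation":[267,313,80],"grip":85},{"rotation":[0,0,-20],"translation":[267,313,80],"grip":85},{"rotation":[0,0,-20],"translation":[267,313,80],"grip":85},{"rotation":[0,0,-20],"translation":[267,313,80],"grip":85},{"rotation":[0,0,-20],"translation":[267,313,80],"grip":85},{"rotation":[0,0,-20],"translation":[267,313,80],"grip":85},{"rotation":[0,0,-20],"translation":[267,313,80],"grip":85},{"rotation":[0,0,-20],"translation":[267,313,80],"grip":85}]'
python3 - <<'E'
from h import *
w=snap('wrist','w1.png'); np.savez('w1.npz',d=w[2],T=w[0][1])
for t in ['fixed_stop','stop','stop_tab','clamp']:
    print(t,[(np.round(k['uv'],1).tolist(),round(k['confidence'],2)) for k in spotter.mark_of('wrist',t)[:2]])
E
```

```text
{'vertical_fov': 60.63579253868667, 'cx': 260.42430181612445, 'cy': 191.20541813441776, 'k1': -0.045865698358077855, 'tool_from_camera': array([[-2.45251126e-04, -9.53589696e-01, -3.01109002e-01,
         7.60682375e-02],
       [ 9.99999748e-01, -4.34678867e-04,  5.62102836e-04,
         4.12338810e-06],
       [-6.66901192e-04, -3.01108788e-01,  9.53589562e-01,
        -1.42966884e-01],
       [ 0.00000000e+00,  0.00000000e+00,  0.00000000e+00,
         1.00000000e+00]])}
time: 3.2
ee_pos: [0.3991, -0.2215, 0.3111]
tcp_rot: [180.0, 0.0, -6.1]
wrist_force: [1.0, -0.2, -0.1]
opening: 0.0852
grasp_force: 0.0
fixed_stop [([227.2, 63.0], 0.74), ([335.8, 63.5], 0.67)]
stop [([226.9, 60.6], 0.56)]
stop_tab [([174.9, 61.0], 0.91)]
clamp [([253.4, 65.4], 0.8), ([175.3, 59.2], 0.46)]
```

View pics/w1.png

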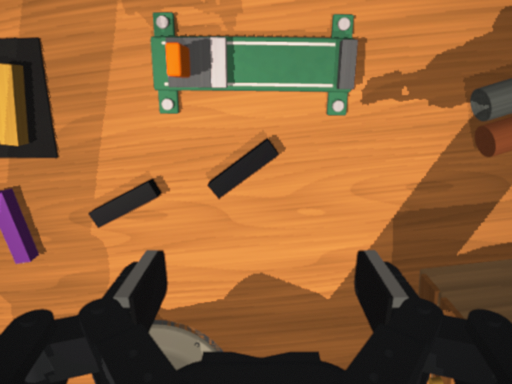

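The clamp is seen squarely in the wrist view: tab at (176,60), bright front edge of the stop at column 226, fixed stop face at about column 339, row 63. Next I measure it from depth.

```bash
python3 - <<'E'
from h import *
z=np.load('w1.npz'); d=z['d']; iT=(imaging.camera_info('wrist'),z['T'])
im=cv2.imread('pics/w1.png')
uu,vv=np.meshgrid(np.arange(512),np.arange(384)); 
P=deproj(iT,np.c_[uu.ravel(),vv.ravel()],d.ravel()).reshape(384,512,3)
for c in [(176,60),(218,62),(280,62),(348,62),(245,165),(300,130)]: print(c,P[c[1],c[0]].round(4))
roi=np.zeros((384,512),bool); roi[5:120,140:365]=1
hsv=cv2.cvtColor(im,cv2.COLOR_BGR2HSV)
green=roi&(hsv[...,0]>45)&(hsv[...,0]<95)&(hsv[...,1]>80)&(P[...,2]>.018)&(P[...,2]<.032)
tab=roi&(P[...,2]>.075)
fs=roi&(P[...,2]>.034)&(P[...,2]<.048)&(uu>325)
st=roi&(P[...,2]>.034)&(P[...,2]<.048)&(uu<240)
for n,m in(('green',green),('tab',tab),('fs',fs),('st',st)):
    q=P[m]; r=cv2.minAreaRect((q[:,:2]*1000).astype(np.float32)); print(n,m.sum(),np.median(q[:,2]).round(4),q.mean(0).round(4),r, cv2.boxPoints(r).round(1).tolist())
# stop & clamp in independent views: top/scene depth of tab
for n in('top','scene'):
    D=np.load(n+'_d.npy');jT=ext(n)
    Q=deproj(jT,np.c_[uu.ravel(),vv.ravel()],D.ravel())
    m=(Q[:,2]>.08)&(Q[:,2]<.1)&(abs(Q[:,0]-.51)<.08)&(abs(Q[:,1]+.17)<.09); print(n,'tab',m.sum(),Q[m].mean(0).round(4))
    m=(Q[:,2]>.018)&(Q[:,2]<.034)&(abs(Q[:,0]-.49)<.08)&(abs(Q[:,1]-.10)<.035)
    q=Q[m];print(n,'brass',m.sum(),np.median(q[:,2]).round(4),cv2.minAreaRect((q[:,:2]*1000).astype(np.float32)))
E
```

```text
(176, 60) [ 0.5123 -0.1461  0.0913]
(218, 62) [ 0.5095 -0.1838  0.0429]
(280, 62) [ 0.5028 -0.2574  0.0254]
(348, 62) [ 0.4935 -0.3363  0.0421]
(245, 165) [ 0.3783 -0.199   0.0228]
(300, 130) [ 0.4142 -0.2782  0.0015]
green 5672 0.0253 [ 0.5023 -0.2403  0.0253] ((504.6661376953125, -222.2559356689453), (245.63014221191406, 63.38677978515625), 83.38758087158203) [[459.0, -340.6000061035156], [522.0, -347.8999938964844], [550.2999877929688, -103.9000015258789], [487.29998779296875, -96.5999984741211]]
tab 721 0.0905 [ 0.5077 -0.157   0.1432] ((503.56353759765625, -183.76351928710938), (103.26898193359375, 34.0467414855957), 76.3387222290039) [[474.79998779296875, -229.89999389648438], [507.8999938964844, -238.0], [532.2999877929688, -137.60000610351562], [499.20001220703125, -129.60000610351562]]
fs 810 0.0413 [ 0.4913 -0.3356  0.0411] ((490.5367736816406, -336.11004638671875), (18.883249282836914, 55.46652603149414), 82.68934631347656) [[461.79998779296875, -341.8999938964844], [516.7999877929688, -349.0], [519.2000122070312, -330.29998779296875], [464.20001220703125, -323.20001220703125]]
st 2162 0.0418 [ 0.511  -0.1656  0.0418] ((512.1961669921875, -157.5145263671875), (70.39411163330078, 55.291893005371094), 84.50162506103516) [[481.29998779296875, -189.89999389648438], [536.2999877929688, -195.1999969482422], [543.0999755859375, -125.0999984741211], [488.0, -119.80000305175781]]
top tab 83 [ 0.5155 -0.1403  0.0902]
top brass 348 0.0264 ((494.1935119628906, 104.20162963867188), (25.973697662353516, 103.51902770996094), 77.05889892578125)
scene tab 56 [ 0.5193 -0.1385  0.0877]
scene brass 233 0.0261 ((494.56988525390625, 104.63351440429688), (29.918561935424805, 108.39500427246094), 77.52128601074219)
```

```bash
python3 -m jog '[{"rotation":[0,0,-7],"translation":[20,326,-60],"grip":85},{"rotation":[0,0,-7],"translation":[20,326,-60],"grip":85},{"rotation":[0,0,-7],"translation":[20,326,-60],"grip":85},{"rotation":[0,0,-7],"translation":[20,326,-60],"grip":85},{"rotation":[0,0,-7],"translation":[20,326,-60],"grip":85},{"rotation":[0,0,-7],"translation":[20,326,-60],"grip":85},{"rotation":[0,0,-7],"translation":[20,326,-60],"grip":85},{"rotation":[0,0,-7],"translation":[20,326,-60],"grip":85},{"rotation":[0,0,-7],"translation":[20,326,-60],"grip":85},{"rotation":[0,0,-7],"translation":[20,326,-60],"grip":85},{"rotation":[0,0,-7],"translation":[20,326,-60],"grip":85},{"rotation":[0,0,-7],"translation":[20,326,-60],"grip":85}]'
python3 - <<'E'
from h import *
iT,p,d=snap('wrist','w2.png')
r=spotter.mark_of('wrist','bar_brass_mid'); print([(np.round(k['uv'],1).tolist(),round(k['confidence'],2)) for k in r[:3]], on_plane(iT,[r[0]['uv']],.015).round(4))
uu,vv=np.meshgrid(np.arange(512),np.arange(384))
P=deproj(iT,np.c_[uu.ravel(),vv.ravel()],d.ravel()).reshape(384,512,3)
hsv=cv2.cvtColor(p,cv2.COLOR_RGB2HSV)
m=(abs(P[...,2]-.026)<.006)&(abs(P[...,0]-.494)<.08)&(abs(P[...,1]-.104)<.03)
q=P[m]; print(m.sum(),np.median(q[:,2]),cv2.minAreaRect((q[:,:2]*1000).astype(np.float32)),np.median(hsv[m],axis=0))
E
```

```text
time: 4.65
ee_pos: [0.3921, -0.0576, 0.2528]
tcp_rot: [-177.9, 0.1, -9.9]
wrist_force: [-0.6, 0.0, 0.5]
opening: 0.0846
grasp_force: 0.0
[([114.6, 92.8], 0.93), ([241.5, 200.1], 0.61), ([384.4, 152.6], 0.58)] [[0.4929 0.1026 0.015 ]]
2349 0.02609924737733854 ((492.6030578613281, 102.22303009033203), (27.64502716064453, 103.84832763671875), 76.43254089355469) [ 19. 179. 230.]
```

View pics/w2.png

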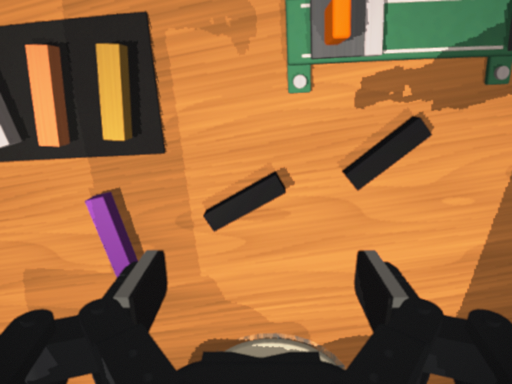

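The brass bar is at (114,92) in the wrist view, at about (0.493, 0.103), with its top at z = 0.026. The arm stopped short of the target, so I check the joints.

```bash
python3 -c "
from h import *
o=readout.get_obs();print({k:np.round(o[k],3) for k in ('q','qd','ee_pos','tcp_rot','time')})"
```

```text
{'q': array([ -9.896, -15.21 ,  -6.245,  99.023,   2.152, 179.943]), 'qd': array([ 0.09 ,  0.127,  0.214, -0.062,  0.006, -0.042]), 'ee_pos': array([ 0.392, -0.058,  0.253]), 'tcp_rot': array([-1.77848e+02,  5.60000e-02, -9.83900e+00]), 'time': np.float64(4.75)}
```

q6 is at its limit (yaw = q1 − q6 + 180). I turn the gripper half a turn so that the tool yaw is 167° at the bar.

```bash
python3 -m jog '[{"rotation":[0,0,90],"translation":[100,160,-50],"grip":85},{"rotation":[0,0,90],"translation":[100,160,-50],"grip":85},{"rotation":[0,0,90],"translation":[100,160,-50],"grip":85},{"rotation":[0,0,90],"translation":[100,160,-50],"grip":85},{"rotation":[0,0,90],"translation":[100,160,-50],"grip":85},{"rotation":[0,0,90],"translation":[100,160,-50],"grip":85},{"rotation":[0,0,90],"translation":[100,160,-50],"grip":85},{"rotation":[0,0,90],"translation":[100,160,-50],"grip":85},{"rotation":[0,0,90],"translation":[100,160,-50],"grip":85},{"rotation":[0,0,90],"translation":[100,160,-50],"grip":85},{"rotation":[0,0,90],"translation":[100,160,-50],"grip":85},{"rotation":[0,0,90],"translation":[100,160,-50],"grip":85}]'; python3 -c "
from h import *
o=readout.get_obs();print({k:np.round(o[k],3) for k in ('q','ee_pos','tcp_rot')})
Rc=R.from_euler('xyz',o['tcp_rot'],degrees=True); Rt=R.from_euler('xyz',[180,0,166.8],degrees=True); print((Rt*Rc.inv()).as_rotvec(degrees=True))"
```

```text
time: 5.95
ee_pos: [0.4922, 0.1026, 0.2027]
tcp_rot: [-177.8, 0.1, 80.2]
wrist_force: [0.8, 0.7, -0.3]
opening: 0.0849
grasp_force: 0.0
{'q': array([1.13660e+01, 6.90000e-02, 1.78400e+00, 9.37500e+01, 7.19000e-01,
       1.11126e+02]), 'ee_pos': array([0.492, 0.103, 0.203]), 'tcp_rot': array([-1.77843e+02,  6.30000e-02,  8.02290e+01])}
[ 1.3699494  -1.94346851 86.56148366]
```

```bash
python3 -m jog '[{"rotation":[1.4,-1.9,86.6],"translation":[2,1,-50],"grip":60},{"rotation":[1.4,-1.9,86.6],"translation":[2,1,-50],"grip":60},{"rotation":[1.4,-1.9,86.6],"translation":[2,1,-50],"grip":60},{"rotation":[1.4,-1.9,86.6],"translation":[2,1,-50],"grip":60},{"rotation":[1.4,-1.9,86.6],"translation":[2,1,-50],"grip":60},{"rotation":[1.4,-1.9,86.6],"translation":[2,1,-50],"grip":60},{"rotation":[1.4,-1.9,86.6],"translation":[2,1,-50],"grip":60},{"rotation":[1.4,-1.9,86.6],"translation":[2,1,-50],"grip":60},{"rotation":[1.4,-1.9,86.6],"translation":[2,1,-50],"grip":60},{"rotation":[1.4,-1.9,86.6],"translation":[2,1,-50],"grip":60},{"rotation":[1.4,-1.9,86.6],"translation":[2,1,-50],"grip":60},{"rotation":[1.4,-1.9,86.6],"translation":[2,1,-50],"grip":60},{"rotation":[1.4,-1.9,86.6],"translation":[2,1,-50],"grip":60}]'; python3 - <<'E'
from h import *
iT,p,d=snap('wrist','w3.png')
uu,vv=np.meshgrid(np.arange(512),np.arange(384))
P=deproj(iT,np.c_[uu.ravel(),vv.ravel()],d.ravel()).reshape(384,512,3)
hsv=cv2.cvtColor(p,cv2.COLOR_RGB2HSV)
m=(abs(P[...,2]-.026)<.006)&(abs(P[...,0]-.494)<.08)&(abs(P[...,1]-.104)<.03)&(hsv[...,1]>90)
q=P[m]; print(m.sum(),np.median(q[:,2]),cv2.minAreaRect((q[:,:2]*1000).astype(np.float32)),np.median(hsv[m],axis=0))
o=readout.get_obs();print({k:np.round(o[k],3) for k in ('q','ee_pos','tcp_rot')})
E
```

```text
time: 7.25
ee_pos: [0.4942, 0.1035, 0.1528]
tcp_rot: [-180.0, -0.1, 166.5]
wrist_force: [0.5, -1.1, 0.3]
opening: 0.0596
grasp_force: 0.0
3610 0.02642635931288398 ((492.7496643066406, 102.6888198852539), (26.07241439819336, 104.48902893066406), 77.13578796386719) [ 24. 163. 253.]
{'q': array([ 1.1821e+01, -2.0140e+00, -5.7510e+00,  8.6319e+01,  1.3000e-02,
        2.5233e+01]), 'ee_pos': array([0.494, 0.103, 0.153]), 'tcp_rot': array([-1.79988e+02, -5.60000e-02,  1.66588e+02])}
```

View pics/w3.png

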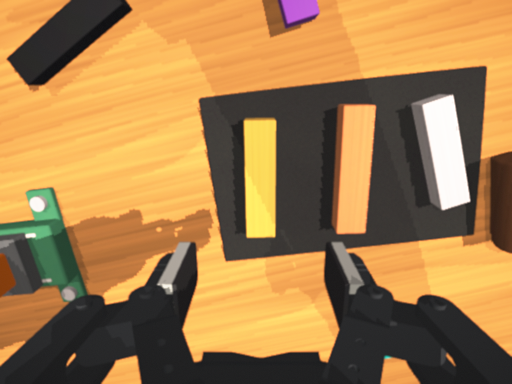

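Wrist view: the brass bar is at (260,178), between the open fingers' planes, with copper at (354,168) and steel at (442,150). The measured centre is (0.493, 0.103), yaw 167°, length about 104 mm, top z = 0.026. I descend and grip.

```bash
python3 -m jog '[{"rotation":[0,0,0.5],"translation":[-1,0,-45],"grip":50},{"rotation":[0,0,0.5],"translation":[-1,0,-90],"grip":50},{"rotation":[0,0,0.5],"translation":[-1,0,-120],"grip":50},{"rotation":[0,0,0.5],"translation":[-1,0,-135],"grip":50},{"rotation":[0,0,0.5],"translation":[-1,0,-142],"grip":50},{"rotation":[0,0,0.5],"translation":[-1,0,-146],"grip":50},{"rotation":[0,0,0.5],"translation":[-1,0,-148],"grip":50},{"rotation":[0,0,0.5],"translation":[-1,0,-148],"grip":50}]' 40
python3 -m jog '[{"rotation":[0,0,0],"translation":[0,0,0],"grip":15},{"rotation":[0,0,0],"translation":[0,0,0],"grip":15},{"rotation":[0,0,0],"translation":[0,0,0],"grip":15},{"rotation":[0,0,0],"translation":[0,0,0],"grip":15},{"rotation":[0,0,0],"translation":[0,0,0],"grip":15},{"rotation":[0,0,0],"translation":[0,0,0],"grip":15},{"rotation":[0,0,0],"translation":[0,0,0],"grip":15}]'
```

```text
time: 8.1
ee_pos: [0.4938, 0.1036, 0.0058]
tcp_rot: [180.0, 0.0, 167.3]
wrist_force: [-0.2, -0.0, -0.3]
opening: 0.0501
grasp_force: 0.0
time: 8.8
ee_pos: [0.4936, 0.1035, 0.0057]
tcp_rot: [180.0, 0.0, 167.3]
wrist_force: [-0.6, -1.2, 6.5]
opening: 0.0252
grasp_force: 41.4
```

```bash
python3 -m jog '[{"rotation":[0,0,0],"translation":[0,0,20],"grip":15},{"rotation":[0,0,0],"translation":[0,0,50],"grip":15},{"rotation":[0,0,0],"translation":[0,0,90],"grip":15},{"rotation":[0,0,0],"translation":[0,0,130],"grip":15},{"rotation":[0,0,-7],"translation":[0,-20,140],"grip":15},{"rotation":[0,0,-14],"translation":[1,-50,140],"grip":15},{"rotation":[0,0,-21],"translation":[1,-80,140],"grip":15},{"rotation":[0,0,-28],"translation":[1,-110,140],"grip":15},{"rotation":[0,0,-35],"translation":[2,-140,140],"grip":15},{"rotation":[0,0,-42],"translation":[2,-170,140],"grip":15},{"rotation":[0,0,-49],"translation":[2,-200,140],"grip":15},{"rotation":[0,0,-56],"translation":[3,-235,140],"grip":15},{"rotation":[0,0,-63],"translation":[3,-270,140],"grip":15},{"rotation":[0,0,-70],"translation":[4,-310,140],"grip":15},{"rotation":[0,0,-77],"translation":[5,-340,140],"grip":15},{"rotation":[0,0,-81],"translation":[5,-360,140],"grip":15},{"rotation":[0,0,-84.1],"translation":[5,-373,140],"grip":15},{"rotation":[0,0,-84.1],"translation":[5,-373,140],"grip":15},{"rotation":[0,0,-84.1],"translation":[5,-373,140],"grip":15}]'
python3 - <<'E'
from h import *
iT,p,d=snap('wrist','w4.png'); np.savez('w4.npz',d=d,T=iT[1])
b=snap('scene','s4.png')
o=readout.get_obs();print({k:np.round(o[k],4) for k in ('q','ee_pos','tcp_rot','opening')})
E
```

```text
time: 10.7
ee_pos: [0.4978, -0.2693, 0.1442]
tcp_rot: [-179.9, -0.1, 83.2]
wrist_force: [-0.4, -0.4, -3.4]
opening: 0.025
grasp_force: 40.2
{'q': array([-2.83829e+01,  6.33930e+00,  1.95540e+00,  8.56787e+01,
        5.49000e-02,  6.83482e+01]), 'ee_pos': array([ 0.4981, -0.2688,  0.1446]), 'tcp_rot': array([-1.799621e+02, -7.410000e-02,  8.326880e+01]), 'opening': np.float64(0.0252)}
```

View pics/w4.png

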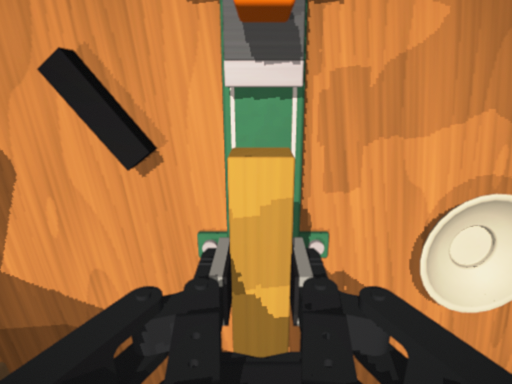

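The bar is held straight in line with the bed (bar centre column about 262, bed centre column about 264). I measure the bar in the hand and the stop faces from this view.

```bash
python3 - <<'E'
from h import *
z=np.load('w4.npz'); d=z['d']; iT=(imaging.camera_info('wrist'),z['T']); p=cv2.cvtColor(cv2.imread('pics/w4.png'),cv2.COLOR_BGR2HSV)
uu,vv=np.meshgrid(np.arange(512),np.arange(384))
P=deproj(iT,np.c_[uu.ravel(),vv.ravel()],d.ravel()).reshape(384,512,3)
c=np.array([492,-327])/1e3; u=np.array([np.cos(np.radians(83.2)),np.sin(np.radians(83.2))]); n=np.array([u[1],-u[0]])
S=(P[...,:2]-c)@np.c_[u,n]*1000  # along, across(+x)
bar=(P[...,2]>.14)&(uu>215)&(uu<305)&(p[...,0]<35)&(p[...,1]>100)&(vv>140)&(vv<360)
top=bar&(vv>160)&(vv<340)
A=np.c_[P[top][:,:2],np.ones(top.sum())]; co=np.linalg.lstsq(A,P[top][:,2],rcond=None)[0]
print('plane',co.round(4),'ztop',np.median(P[top][:,2]).round(4),'slope along deg',np.degrees(np.arctan(co[:2]@u)).round(2))
q=S[bar]; print('bar along',np.percentile(q[:,0],[0.2,99.8]).round(1),'across',np.percentile(q[:,1],[.5,99.5]).round(1),cv2.minAreaRect((P[bar][:,:2]*1000).astype(np.float32)))
g=(abs(P[...,2]-.025)<.004)&(p[...,0]>45)&(p[...,0]<95)&(p[...,1]>80)&(vv>90)&(vv<220)
print('bed across',np.percentile(S[g][:,1],[.5,99.5]).round(1))
st=(abs(P[...,2]-.041)<.004)&(uu>200)&(uu<320)&(vv<100)
print('stop face along',np.percentile(S[st][:,0],[.5,2]).round(1),'across',np.percentile(S[st][:,1],[.5,99.5]).round(1))
E
```

```text
plane [-0.0036  0.0526  0.1809] ztop 0.1649 slope along deg 2.96
bar along [ 14.9 134.4] across [-14.8  11.1] ((498.1478271484375, -253.30963134765625), (120.84571075439453, 29.777448654174805), 84.85870361328125)
bed across [-30.9  31.2]
stop face along [136.1 136.7] across [-27.8  27.6]
```

```bash
python3 - <<'E'
from h import *
z=np.load('w4.npz'); d=z['d']; iT=(imaging.camera_info('wrist'),z['T'])
uu,vv=np.meshgrid(np.arange(512),np.arange(384))
P=deproj(iT,np.c_[uu.ravel(),vv.ravel()],d.ravel()).reshape(384,512,3)
c=np.array([492,-327])/1e3; u=np.array([np.cos(np.radians(83.2)),np.sin(np.radians(83.2))])
for r in list(range(144,164,2))+list(range(170,360,15)): print(r,((P[r,262,:2]-c)@u*1000).round(1),P[r,262,2].round(4), d[r,262].round(4))
E
```

```text
144 91.6 0.0252 0.2629
146 90.2 0.0265 0.262
148 109.4 0.1452 0.143
150 109.5 0.1506 0.1378
152 109.5 0.1549 0.1338
154 109.4 0.1588 0.1301
156 109.5 0.1633 0.1257
158 108.9 0.1638 0.1254
160 108.2 0.1642 0.1253
162 107.3 0.1639 0.1258
170 104.4 0.1651 0.1256
185 98.3 0.1644 0.1281
200 92.4 0.1654 0.1288
215 86.0 0.1652 0.1309
230 79.5 0.1653 0.1328
245 72.5 0.1648 0.1354
260 65.7 0.1649 0.1374
275 58.7 0.1653 0.1391
290 50.4 0.1641 0.1427
305 42.3 0.1636 0.1456
320 35.3 0.165 0.1464
335 27.7 0.1658 0.1479
350 17.3 0.164 0.1527
```

The bar is level, and its ends would sit 5.5 mm and 27 mm clear of the stop faces. I lower it.

```bash
python3 -m jog '[{"rotation":[0,0,0],"translation":[1,0,-40],"grip":15},{"rotation":[0,0,0],"translation":[1,0,-75],"grip":15},{"rotation":[0,0,0],"translation":[1,0,-95],"grip":15},{"rotation":[0,0,0],"translation":[1,0,-105],"grip":15},{"rotation":[0,0,0],"translation":[1,0,-111],"grip":15},{"rotation":[0,0,0],"translation":[1,0,-114],"grip":15},{"rotation":[0,0,0],"translation":[1,0,-116],"grip":15},{"rotation":[0,0,0],"translation":[1,0,-117],"grip":15},{"rotation":[0,0,0],"translation":[1,0,-117],"grip":15}]'
```

```text
time: 11.7
ee_pos: [0.4994, -0.2697, 0.0283]
tcp_rot: [180.0, -0.0, 83.2]
wrist_force: [0.3, -1.0, -3.9]
opening: 0.0254
grasp_force: 40.2
```

```bash
python3 -m jog '[{"rotation":[0,0,0],"translation":[0,0,-1],"grip":15},{"rotation":[0,0,0],"translation":[0,0,-1.5],"grip":15},{"rotation":[0,0,0],"translation":[0,0,-1.5],"grip":15}]'
python3 -m jog '[{"rotation":[0,0,0],"translation":[0,0,0],"grip":34},{"rotation":[0,0,0],"translation":[0,0,0],"grip":40},{"rotation":[0,0,0],"translation":[0,0,0],"grip":45},{"rotation":[0,0,0],"translation":[0,0,0],"grip":45},{"rotation":[0,0,0],"translation":[0,0,15],"grip":45},{"rotation":[0,0,0],"translation":[0,0,40],"grip":45},{"rotation":[0,0,0],"translation":[0,0,80],"grip":45},{"rotation":[0,0,0],"translation":[0,0,120],"grip":45},{"rotation":[0,0,0],"translation":[0,0,140],"grip":45},{"rotation":[0,0,0],"translation":[0,0,140],"grip":45}]'
python3 - <<'E'
from h import *
iT,p,d=snap('wrist','w5.png')
o=readout.get_obs();print({k:np.round(o[k],4) for k in ('q','ee_pos','tcp_rot','opening')})
p=cv2.cvtColor(p,cv2.COLOR_RGB2HSV)
uu,vv=np.meshgrid(np.arange(512),np.arange(384))
P=deproj(iT,np.c_[uu.ravel(),vv.ravel()],d.ravel()).reshape(384,512,3)
c=np.array([492,-327])/1e3; u=np.array([np.cos(np.radians(83.2)),np.sin(np.radians(83.2))]); n=np.array([u[1],-u[0]])
S=(P[...,:2]-c)@np.c_[u,n]*1000
bar=(abs(P[...,2]-.047)<.006)&(p[...,0]<35)&(p[...,1]>100)&(S[...,0]>0)&(S[...,0]<130)&(abs(S[...,1])<32)
r=cv2.minAreaRect(S[bar].astype(np.float32)); print('bar in clamp coords',bar.sum(),np.median(P[bar][:,2]),r)
E
```

```text
time: 12.0
ee_pos: [0.4993, -0.2696, 0.0268]
tcp_rot: [180.0, -0.0, 83.2]
wrist_force: [-1.0, 1.0, 0.8]
opening: 0.0252
grasp_force: 40.7
time: 13.0
ee_pos: [0.5004, -0.2702, 0.1712]
tcp_rot: [179.7, 0.1, 83.2]
wrist_force: [0.3, -0.4, -0.1]
opening: 0.0451
grasp_force: 0.0
{'q': array([-2.83912e+01,  6.42920e+00,  4.71880e+00,  8.81077e+01,
        4.43000e-02,  6.84332e+01]), 'ee_pos': array([ 0.4998, -0.2699,  0.1688]), 'tcp_rot': array([1.798146e+02, 2.570000e-02, 8.317570e+01]), 'opening': np.float64(0.0448)}
bar in clamp coords 3639 0.047493916101985 ((57.081634521484375, -0.3191499710083008), (104.73121643066406, 26.09998893737793), 0.04094116762280464)
```

View pics/w5.png

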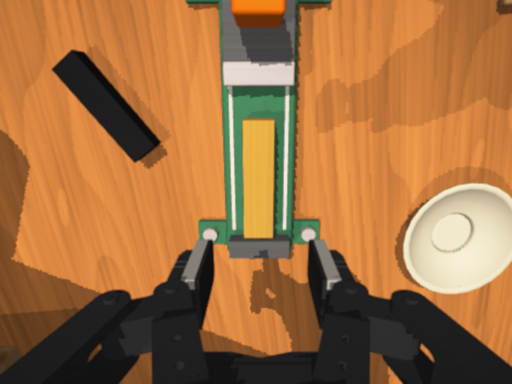

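The bar lies on the bed, centred (offset −0.3 mm, 0.04° off, span 5 to 109 mm, stop face at 136 mm; in the picture, bar at (258,178)). Next is the tab, at about (0.514, −0.142).

```bash
python3 -m jog '[{"rotation":[0,0,8],"translation":[1,10,10],"grip":50},{"rotation":[0,0,16],"translation":[2,20,20],"grip":50},{"rotation":[0,0,24],"translation":[4,35,20],"grip":50},{"rotation":[0,0,32],"translation":[5,50,20],"grip":50},{"rotation":[0,0,40],"translation":[7,65,20],"grip":50},{"rotation":[0,0,48],"translation":[9,80,20],"grip":50},{"rotation":[0,0,56],"translation":[10,95,20],"grip":50},{"rotation":[0,0,64],"translation":[12,110,20],"grip":50},{"rotation":[0,0,72],"translation":[14,120,20],"grip":50},{"rotation":[0,0,80],"translation":[14,128,20],"grip":50},{"rotation":[0,0,87],"translation":[14,128,20],"grip":50},{"rotation":[0,0,90],"translation":[14,128,20],"grip":50},{"rotation":[0,0,90],"translation":[14,128,20],"grip":50},{"rotation":[0,0,90],"translation":[14,128,20],"grip":50}]'
python3 - <<'E'
from h import *
iT,p,d=snap('wrist','w6.png')
r=spotter.mark_of('wrist','stop_tab')
uu,vv=np.meshgrid(np.arange(512),np.arange(384))
P=deproj(iT,np.c_[uu.ravel(),vv.ravel()],d.ravel()).reshape(384,512,3)
h=cv2.cvtColor(p,cv2.COLOR_RGB2HSV)
m=(abs(P[...,2]-.0905)<.005)&(abs(P[...,0]-.514)<.04)&(abs(P[...,1]+.142)<.04)
print(m.sum(),cv2.minAreaRect((P[m][:,:2]*1000).astype(np.float32)),[(k['uv'],k['confidence'],on_plane(iT,[k['uv']],.0905).round(4)) for k in r[:2]])
o=readout.get_obs();print({k:np.round(o[k],4) for k in ('q','ee_pos','tcp_rot')})
E
```

```text
time: 14.45
ee_pos: [0.5128, -0.1414, 0.1856]
tcp_rot: [-180.0, -0.1, 173.1]
wrist_force: [-0.6, 0.4, 0.1]
opening: 0.0501
grasp_force: 0.0
880 ((513.85009765625, -142.46609497070312), (15.699766159057617, 33.69565963745117), 83.2205810546875) [([260.9, 197.5], 0.76, array([[ 0.5149, -0.1418,  0.0905]])), ([390.9, 365.3], 0.4, array([[ 0.6939, -0.0411,  0.0905]]))]
{'q': array([-1.54166e+01,  1.89550e+00,  1.80960e+00,  8.99995e+01,
       -1.77000e-02, -8.50960e+00]), 'ee_pos': array([ 0.5129, -0.1415,  0.1859]), 'tcp_rot': array([-1.799951e+02, -8.700000e-02,  1.730930e+02])}
```

```bash
python3 -m jog '[{"rotation":[0,0,0],"translation":[1,-1,-40],"grip":50},{"rotation":[0,0,0],"translation":[1,-1,-80],"grip":50},{"rotation":[0,0,0],"translation":[1,-1,-110],"grip":50},{"rotation":[0,0,0],"translation":[1,-1,-122],"grip":50},{"rotation":[0,0,0],"translation":[1,-1,-127],"grip":50},{"rotation":[0,0,0],"translation":[1,-1,-127],"grip":50},{"rotation":[0,0,0],"translation":[1,-1,-127],"grip":30},{"rotation":[0,0,0],"translation":[1,-1,-127],"grip":20},{"rotation":[0,0,0],"translation":[1,-1,-127],"grip":8},{"rotation":[0,0,0],"translation":[1,-1,-127],"grip":8},{"rotation":[0,0,0],"translation":[1,-1,-127],"grip":8},{"rotation":[0,0,0],"translation":[1,-1,-127],"grip":8},{"rotation":[0,0,0],"translation":[1,-1,-127],"grip":8}]' 60
```

```text
time: 15.85
ee_pos: [0.5149, -0.1427, 0.0608]
tcp_rot: [-180.0, 0.1, 173.2]
wrist_force: [-0.1, -0.0, 5.6]
opening: 0.0153
grasp_force: 58.9
```

```bash
python3 -m jog '[{"rotation":[0,0,0],"translation":[-0.2,-2,0],"grip":8},{"rotation":[0,0,0],"translation":[-0.5,-4,0],"grip":8},{"rotation":[0,0,0],"translation":[-0.7,-6,0],"grip":8},{"rotation":[0,0,0],"translation":[-1,-8,0],"grip":8},{"rotation":[0,0,0],"translation":[-1.2,-10,0],"grip":8},{"rotation":[0,0,0],"translation":[-1.4,-12,0],"grip":8},{"rotation":[0,0,0],"translation":[-1.7,-14,0],"grip":8},{"rotation":[0,0,0],"translation":[-1.9,-16,0],"grip":8},{"rotation":[0,0,0],"translation":[-2.1,-18,0],"grip":8},{"rotation":[0,0,0],"translation":[-2.4,-20,0],"grip":8},{"rotation":[0,0,0],"translation":[-2.6,-22,0],"grip":8},{"rotation":[0,0,0],"translation":[-2.8,-23.5,0],"grip":8}]'
python3 -m jog '[{"rotation":[0,0,0],"translation":[-0.1,-1,0],"grip":8},{"rotation":[0,0,0],"translation":[-0.2,-2,0],"grip":8},{"rotation":[0,0,0],"translation":[-0.4,-3,0],"grip":8},{"rotation":[0,0,0],"translation":[-0.5,-4,0],"grip":8}]'
```

```text
time: 17.05
ee_pos: [0.5122, -0.166, 0.0608]
tcp_rot: [180.0, 0.1, 173.2]
wrist_force: [-1.0, 2.6, 6.2]
opening: 0.0149
grasp_force: 59.1
time: 17.45
ee_pos: [0.5117, -0.1696, 0.0608]
tcp_rot: [180.0, 0.1, 173.2]
wrist_force: [-0.5, 4.5, 6.8]
opening: 0.0155
grasp_force: 59.1
```

```bash
python3 -m jog '[{"rotation":[0,0,0],"translation":[-0.1,-1,0],"grip":8},{"rotation":[0,0,0],"translation":[-0.2,-2,0],"grip":8},{"rotation":[0,0,0],"translation":[-0.2,-2,0],"grip":8}]'
python3 -m jog '[{"rotation":[0,0,0],"translation":[-0.1,-0.5,0],"grip":8},{"rotation":[0,0,0],"translation":[-0.1,-1,0],"grip":8},{"rotation":[0,0,0],"translation":[-0.1,-1,0],"grip":8}]'
python3 -m jog '[{"rotation":[0,0,0],"translation":[0,-0.5,0],"grip":8},{"rotation":[0,0,0],"translation":[0,-0.5,0],"grip":8}]'
```

```text
time: 17.75
ee_pos: [0.5115, -0.1716, 0.0608]
tcp_rot: [180.0, 0.1, 173.2]
wrist_force: [-0.7, 4.1, 5.7]
opening: 0.0156
grasp_force: 59.1
time: 18.05
ee_pos: [0.5114, -0.1726, 0.0608]
tcp_rot: [180.0, 0.1, 173.2]
wrist_force: [-0.5, 4.5, 6.4]
opening: 0.0152
grasp_force: 59.2
time: 18.25
ee_pos: [0.5113, -0.173, 0.0608]
tcp_rot: [180.0, 0.1, 173.2]
wrist_force: [-0.6, 4.8, 7.8]
opening: 0.015
grasp_force: 59.2
```

```bash
for i in 1 2; do python3 -m jog '[{"rotation":[0,0,0],"translation":[-0.1,-0.5,0],"grip":8},{"rotation":[0,0,0],"translation":[-0.1,-0.5,0],"grip":8}]' | grep -E "ee_pos|wrist"; done; python3 -m jog '[{"rotation":[0,0,0],"translation":[0,-0.5,0],"grip":8},{"rotation":[0,0,0],"translation":[0,-0.5,0],"grip":8}]'
```

```text
ee_pos: [0.5113, -0.1735, 0.0608]
wrist_force: [-0.0, 4.5, 7.4]
ee_pos: [0.5112, -0.174, 0.0608]
wrist_force: [-0.1, 3.8, 6.7]
time: 18.85
ee_pos: [0.5112, -0.1741, 0.0608]
tcp_rot: [179.9, 0.1, 173.2]
wrist_force: [-0.3, 7.1, 7.0]
opening: 0.0152
grasp_force: 59.3
```

The stop met resistance at the expected travel (about 31.5 mm). I increase the press in small steps.

```bash
python3 -m jog '[{"rotation":[0,0,0],"translation":[0,-0.4,0],"grip":8},{"rotation":[0,0,0],"translation":[-0.1,-0.8,0],"grip":8},{"rotation":[0,0,0],"translation":[-0.1,-0.8,0],"grip":8}]'
```

```text
time: 19.15
ee_pos: [0.5112, -0.1741, 0.0608]
tcp_rot: [179.8, 0.1, 173.3]
wrist_force: [0.3, 11.6, 7.4]
opening: 0.0151
grasp_force: 59.4
```

```bash
python3 -m jog '[{"rotation":[0,0,0],"translation":[0,-0.5,0],"grip":8},{"rotation":[0,0,0],"translation":[-0.1,-1,0],"grip":8},{"rotation":[0,0,0],"translation":[-0.1,-1.3,0],"grip":8},{"rotation":[0,0,0],"translation":[-0.1,-1.3,0],"grip":8},{"rotation":[0,0,0],"translation":[-0.1,-1.3,0],"grip":8}]'
```

```text
time: 19.65
ee_pos: [0.5112, -0.1742, 0.0608]
tcp_rot: [179.7, 0.1, 173.3]
wrist_force: [0.7, 20.3, 8.0]
opening: 0.015
grasp_force: 59.7
```

```bash
python3 -m jog '[{"rotation":[0,0,0],"translation":[0,0,0],"grip":8},{"rotation":[0,0,0],"translation":[0,0,0],"grip":8},{"rotation":[0,0,0],"translation":[0,0,0],"grip":8},{"rotation":[0,0,0],"translation":[0,0,0],"grip":8},{"rotation":[0,0,0],"translation":[0,0,0],"grip":8},{"rotation":[0,0,0],"translation":[0,0,0],"grip":8},{"rotation":[0,0,0],"translation":[0,0,0],"grip":8},{"rotation":[0,0,0],"translation":[0,0,0],"grip":8},{"rotation":[0,0,0],"translation":[0,0,0],"grip":8},{"rotation":[0,0,0],"translation":[0,0,0],"grip":8},{"rotation":[0,0,0],"translation":[0,0,0],"grip":8},{"rotation":[0,0,0],"translation":[0,0,0],"grip":8},{"rotation":[0,0,0],"translation":[0,0,0],"grip":8},{"rotation":[0,0,0],"translation":[0,0,0],"grip":8}]'
python3 -m jog '[{"rotation":[0,0,0],"translation":[0,0.7,0],"grip":8},{"rotation":[0,0,0],"translation":[0.1,1.4,0],"grip":8},{"rotation":[0,0,0],"translation":[0.2,2,0],"grip":8},{"rotation":[0,0,0],"translation":[0.2,2,0],"grip":8}]'
```

```text
time: 21.05
ee_pos: [0.5112, -0.1741, 0.0608]
tcp_rot: [179.7, 0.1, 173.3]
wrist_force: [0.1, 20.4, 8.1]
opening: 0.0153
grasp_force: 59.7
time: 21.45
ee_pos: [0.5112, -0.1741, 0.0608]
tcp_rot: [179.9, 0.1, 173.2]
wrist_force: [0.9, 8.0, 5.8]
opening: 0.0148
grasp_force: 59.5
```

The push held at 20 N on the wrist (about 16 N on the bar after 4 N of drag) for more than 1.4 s. I release and rise.

```bash
python3 -m jog '[{"rotation":[0,0,0],"translation":[0,0.6,0],"grip":8},{"rotation":[0,0,0],"translation":[0,0.6,0],"grip":20},{"rotation":[0,0,0],"translation":[0,0.6,0],"grip":35},{"rotation":[0,0,0],"translation":[0,0.6,0],"grip":45},{"rotation":[0,0,0],"translation":[0,0.6,0],"grip":45},{"rotation":[0,0,0],"translation":[0,0.6,0],"grip":45},{"rotation":[0,0,0],"translation":[0,0.6,20],"grip":45},{"rotation":[0,0,0],"translation":[0,0.6,60],"grip":45},{"rotation":[0,0,0],"translation":[0,0.6,100],"grip":45},{"rotation":[0,0,0],"translation":[-20,0.6,140],"grip":45},{"rotation":[0,0,0],"translation":[-60,-30,160],"grip":45},{"rotation":[0,0,0],"translation":[-60,-60,160],"grip":45},{"rotation":[0,0,0],"translation":[-60,-60,160],"grip":45},{"rotation":[0,0,0],"translation":[-60,-60,160],"grip":45}]'
python3 - <<'E'
from h import *
iT,p,d=snap('wrist','w7.png')
uu,vv=np.meshgrid(np.arange(512),np.arange(384))
P=deproj(iT,np.c_[uu.ravel(),vv.ravel()],d.ravel()).reshape(384,512,3); h=cv2.cvtColor(p,cv2.COLOR_RGB2HSV)
c=np.array([492,-327])/1e3; u=np.array([np.cos(np.radians(83.2)),np.sin(np.radians(83.2))]); n=np.array([u[1],-u[0]])
S=(P[...,:2]-c)@np.c_[u,n]*1000
bar=(abs(P[...,2]-.047)<.005)&(h[...,0]<35)&(h[...,1]>100)&(S[...,0]>-10)&(S[...,0]<130)&(abs(S[...,1])<32)
print(bar.sum(),cv2.minAreaRect(S[bar].astype(np.float32)))
t=snap('top'); a=t[1][80:300,100:430]; 
cv2.imwrite('pics/fin.png',cv2.cvtColor(np.hstack([cv2.resize(a,(400,267)),cv2.resize(p,(400,267*1))]),cv2.COLOR_RGB2BGR))
E
```

```text
time: 22.85
ee_pos: [0.4501, -0.2356, 0.2192]
tcp_rot: [180.0, -0.1, 173.1]
wrist_force: [-0.7, 1.1, -1.3]
opening: 0.0449
grasp_force: 0.0
2417 ((62.74715805053711, 1.2476139068603516), (129.23196411132812, 39.57353591918945), 7.9359025955200195)
```

View pics/fin.png

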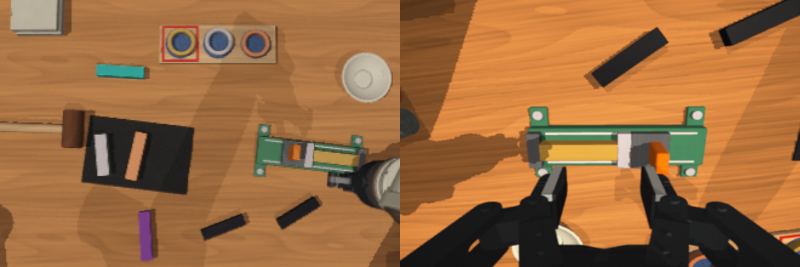

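The brass bar sits between the fixed stop and the bright stop face with no visible gap; everything else is in place. One enlarged check of the contact ends.

```bash
python3 -c "
import cv2
a=cv2.imread('pics/w7.png')[140:270,150:400];cv2.imwrite('pics/w7c.png',cv2.resize(a,None,fx=3,fy=3,interpolation=cv2.INTER_NEAREST))"
```

```text
(no output)
```

View pics/w7c.png

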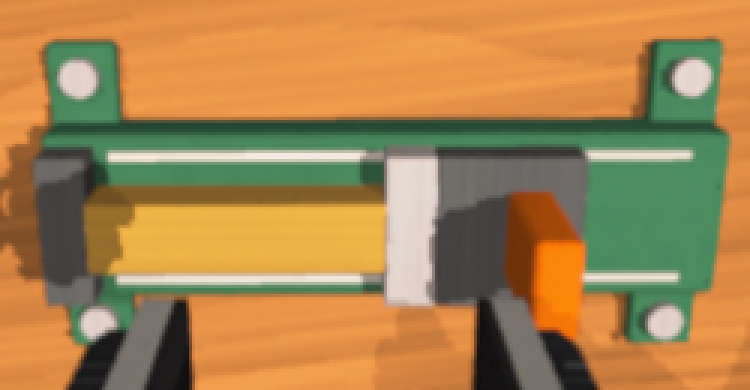

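The bar touches the fixed stop (crop column 85) and the bright stop face (column 385), straight and centred. I hand the job in.

```bash
python3 -c "
from workcell import bot; print(bot.job_done())"
```

```text
the job is handed in; nothing more can be done
None
```

The red-framed pocket held the brass bangle, so I clamped the brass bar straight and centred between the stops with no visible gap, pressed it at about 16 N for over a second, let go and handed the job in at about 23 s.

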